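# Bring the sight window up and hover its bezel over the bolt holes

## Robot

A 6-joint arm with a two-finger parallel gripper is mounted at the origin on the work surface. World frame = base frame: x ahead of the robot, y to its left, z up, the work surface at z = 0. Lengths are in m, angles in rad, forces in N, time in s.
With the tool pointing down it reaches from about 0.35 to 0.975 m from the base axis. Payload 4.9 kg.
Tool frame: the origin (TCP) lies on the front face of the gripper's body, between the roots of the fingers; the fingertips stand ctrl.finger_overhang ahead of it and the grasp point (between the pads) lies 54 mm ahead of it (ctrl.finger_overhang is the distance from the TCP to the fingertips, in m); z points along the fingers, y is the line along which they close (so a half turn about z gives the same grasp; the last joint's range is limited). The gripper opens to 85 mm and grips with 20 to 120 N. Pads are 22 mm wide; open, the fingers measure 114 mm over their backs; the gripper's body (76 mm by 85 mm) begins 54 mm behind the grasp point. The pads swing forward as they close: fully open they stand 13 mm farther back than shut.
Start: joints at [-0.119, 0.053, 1.613, -0, 1.476, -0.119], TCP at [0.625, 0, 0.304] pointing down, gripper open.
Joint ranges: [-3.01, 3.01], [-1.01, 2.22], [0.06, 2.58], [-1.02, 4.17], [0.09, 2.62], [-3.14, 3.14]. Speed limits (rad/s): [2.57, 2.57, 3.14, 3.14, 3.14, 3.14].

## Interface

Orientations are given as a rotation vector (axis times angle).
In Python, from station import ctrl, vision gives the robot as it stands. The module is installed in compiled form; this text tells all that it offers.
- The arm moves only by the tool drive_tool, never from a script. Its argument "rows" is a list of rows, each a list of 2 entries, a list of its own where there are three numbers: the shift along the tool's x, y, z in m, then the turn about the tool's z in rad. A call has 1 to 10 rows; each row shifts and turns the commanded pose from where the row before left it, along the tool's axes as they then stand; what a row does not reach is not made up. A row lasts 1/10 s, in which the tool goes at most 50 mm and 8.59 degrees, less where a joint would pass 70% of its speed; a pose out of reach is approached as far as the arm can. A call with a gripper value outside its range is refused whole. "jaw" is the closure, from 0 (fully open) to 1 (shut), set as the call begins (left out, the last holds). The fingers move at their own pace and stop on an object; "grip_force" is the grip in N (left out, the last holds). Time passes only in rows, so rows that do not move let the fingers close. It gives the time, the measured TCP pose, the force, the opening and the grip force at its end, in the units of the state.
- ctrl.get_obs(): the state, without advancing time (a new reading comes with each control period).
- vision.get_image(name): name is "scene" or "side" or "wrist"; returns a dict with "image" (420x560x3 uint8, blue, green, red), "vertical_fov" (degrees; the focal length in pixels is half the picture's height over the tangent of half this angle, whatever the lens; pixels are square), "cx", "cy" (the principal point, pixels), "dist_coeffs" ([k1, k2, p1, p2, k3] as OpenCV has them; the pictures are not rectified), "R" (3x3) and "t" (3): a world point X has camera coordinates R X + t. Camera axes: x right, y down, z forward; pixel columns grow to the right and rows downward; lengths in m; the calibration is good to about 2 mm. A picture is of the moment at which its call begins. There is no depth.
- ctrl.finish_job(): hands the job in; it is judged then, once.
The state is a dict: "t": time; "q": joint angles; "dq": joint speeds; "effort": joint torques, N m; "tool_pos": TCP position; "tool_rot": TCP orientation; "contact_force": force on the tool from outside, world axes, zero at the start; "wrist_torque": the same for the moment, N m; "opening": finger opening in m; "grip_force": force on a finger pad.
Only numpy, scipy, OpenCV 4.12 (cv2) and the standard library are available. Lean on these libraries where they do the work, as an engineer would, in place of code of your own. Each camera call takes 0.05 s, during which the arm holds its last target. There are 200 camera calls.

## Task

The flow-sight body lies rolled over on the bench with its open window facing off to one side: roll it along the bench on its two flanges, without lifting it off the bench, until that window faces straight up. Then pick up the oblong bezel plate with the long window slot and hold it level in the air about a centimetre above the open window, not touching it, with its four holes lined up over the four threaded holes so that I can drop the bolts in. Finish while still holding it there, keep off the flow-sight body at the end, and leave the other things on the bench where they are.

Things in the scene. Friction and masses are not known exactly. Their poses are not given: they have to be found in the camera images.
- sight_body: Dark grey plastic flow-sight body, 0.9 kg, loose: 200 mm pipe spool resting on two round end flanges, with a boxy sight chamber in the middle (104 mm along the pipe, 60 mm wide). Origin: on the pipe axis at mid-length, 63.5 mm above the bench. x runs along the pipe, z out of the OPEN window's flat face, 40 mm from the axis, glass already in. z starts leaning 54 degrees from vertical, to one side.
- flange0 (a point): Centre of the end flange at x = +92 mm on the pipe axis: a disc 127 mm in diameter and 16 mm thick (x = 84 to 100 mm), free on both faces. Between flange and chamber lie 32 mm of bare barrel, 52 mm in diameter. Axes as sight_body.
- flange1 (a point): Centre of the like flange at x = -92 mm. The window opposite the open one (-z) already has its steel bezel and four bolt heads, reaching 55 mm from the axis, so they clear the bench as the body rolls on its flanges. Its weight is nearly balanced: it rolls easily, 63.5 mm of travel per radian, and stays where it is left.
- thread0 (a point): Mouth of the threaded hole (M6, 6 mm wide) at x = +40, y = +19 mm on the open window's face (z = 40 mm in the body frame). Four such holes, at x = +/-40, y = +/-19 mm. Axes as sight_body, so z points out of the hole.
- thread1 (a point): Mouth of the diagonally opposite threaded hole at x = -40, y = -19 mm; axes as sight_body.
- bezel: Oblong bezel: flat bare steel plate 104 x 60 x 10 mm, 0.15 to 0.31 kg, loose, flat on the bench near two other plates. A slot 56 x 28 mm (long way x) through its middle leaves side rails 16 mm wide (y 14 to 30 mm either side) and end bands 24 mm wide; four 12 mm holes at x = +/-40, y = +/-19 mm. Origin: centre of its underside; x along its length, z up. A half turn about z looks the same.
- bezel_hole0 (a point): Centre, at the underside, of the bezel's hole at x = +40, y = +19 mm; axes as bezel.
- bezel_hole1 (a point): Centre, at the underside, of the diagonally opposite hole at x = -40, y = -19 mm; axes as bezel. Either of the two may go over thread0, the other then over thread1.
- round_bezel: Bystander: round steel bezel ring, 72 mm across, 42 mm opening, 10 mm thick. Origin: centre of its underside.
- blank_plate: Bystander: square steel plate 64 x 64 x 8 mm without a window, four holes. Origin: centre of its underside.
- wrench: Bystander: steel wrench 220 mm long lying across the far part of the bench. Origin: under its middle.
- tape_spool: Bystander: white thread-tape spool, 62 mm across, 18 mm high, lying flat. Origin: centre of its underside.
- cement_can: Bystander: can 72 mm across, 105 mm high, standing. Origin: centre of its underside.
- elbow: Bystander: white plastic pipe elbow, 60 mm thick, arms about 60 mm long, lying flat. Origin: at its bend, on the bench.
- bolt_tray: Bystander, fixed: black tray 90 x 70 x 22 mm with the four bolts. Origin: centre of its underside.
Not all that is in view belongs to the job. Several things have the shape of the sight_body; the one meant has the colours described above.

How it is judged:
By the outcome, as a careful person would: the job done as asked, in the order asked, and still so for the second after the job is handed in, while the arm keeps its last pose, push and grip.
It also fails if it takes over 72 s, if anything falls off the work surface, if the arm or the gripper's body presses on something with over 40 N, if the wrist force passes 120 N, or if a joint passes its speed limit or range.

## Working session

There is one attempt and no reset: what is moved stays moved. The work goes in short steps, Python scripts to look and compute and a tool call to move; the robot and the scene stay as the last step left them, time stands still between calls to the robot, and variables do not carry over. Pictures are saved under pics/ and viewed, at most 10 in all, crops included, and the job is handed in when it is done.

Besides the shell and the picture viewer there is one more tool, called after "Call:" by a JSON object that holds its "api" and its "payload". drive_tool: Moves the arm, as the interface text tells. Its arguments: {"type":"object","properties":{"rows":{"type":"array","items":{"type":"array"}},"jaw":{"type":"number"},"grip_force":{"type":"number"}},"required":["rows"]}

```bash
mkdir -p pics
cat > h.py <<'E'
import numpy as np, cv2
from station import ctrl, vision
def cam(n):
    c=vision.get_image(n); h=c["image"].shape[0]
    f=h/2/np.tan(np.radians(c["vertical_fov"])/2)
    c["K"]=np.array([[f,0,c["cx"]],[0,f,c["cy"]],[0,0,1.]]); c["D"]=np.array(c["dist_coeffs"],float)
    c["R"]=np.array(c["R"]);c["t"]=np.array(c["t"]);return c
def ray(c,px):
    u=cv2.undistortPoints(np.array(px,float).reshape(-1,1,2),c["K"],c["D"]).reshape(-1,2)
    d=np.c_[u,np.ones(len(u))]@c["R"]; return -c["R"].T@c["t"],d
def onz(c,px,z):
    o,d=ray(c,px); return o+d*((z-o[2])/d[:,2])[:,None]
def proj(c,X):
    return cv2.projectPoints(np.array(X,float).reshape(-1,1,3),cv2.Rodrigues(c["R"])[0],c["t"],c["K"],c["D"])[0].reshape(-1,2)
E
python3 - <<'E'
from h import *
o=ctrl.get_obs(); print(o["tool_pos"],o["tool_rot"],ctrl.finger_overhang,o["opening"])
for n in("scene","side"):
    c=cam(n); cv2.imwrite(f"pics/{n}0.png",cv2.resize(c["image"],(800,600),interpolation=cv2.INTER_CUBIC)); print(n,c["vertical_fov"],c["D"],-c["R"].T@c["t"],c["R"][2])
    import pickle; pickle.dump(c,open(f"{n}0.pkl","wb"))
E
```

```text
[6.24528806e-01 4.89417147e-05 3.02651473e-01] [-2.22030611e+00 -2.22029970e+00  2.02401461e-03] 0.0726 0.08520390992117043
scene 57.820071017544365 [-0.07515942  0.          0.          0.          0.        ] [ 0.95358763 -0.60825568  0.92680343] [-0.4010888   0.53863256 -0.74094719]
side 43.505645738534135 [-0.20445754  0.          0.          0.          0.        ] [0.15040004 0.85949398 1.0105093 ] [ 0.27958459 -0.64506721 -0.71114046]
```

View pics/scene0.png

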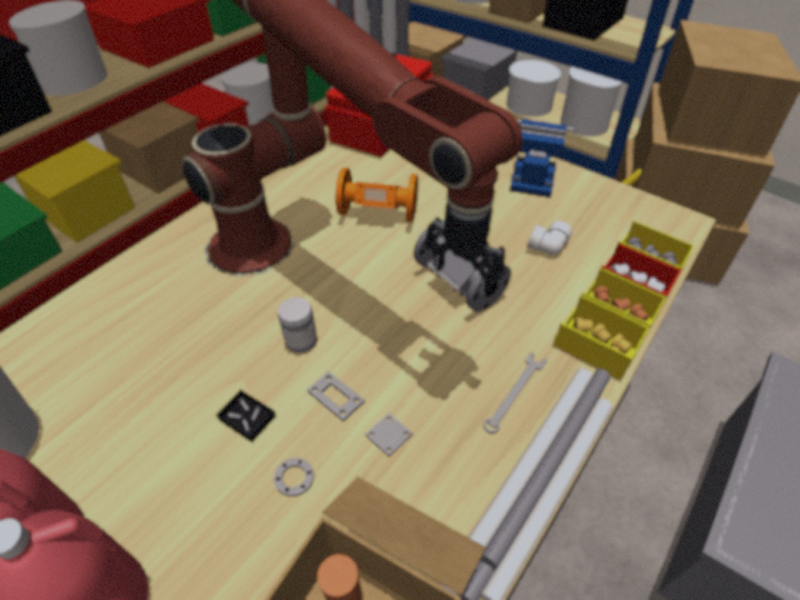

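View pics/side0.png

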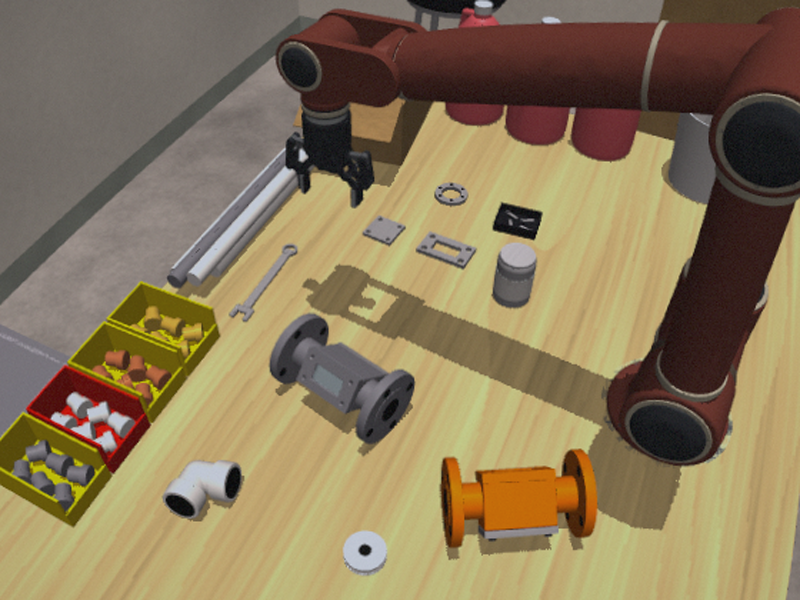

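The dark grey body is at side (342,378), with its window at (328,375) facing the side camera (+y). The orange body at side (518,497) and the blue one at scene (535,170) have the same shape but the wrong colours. The oblong bezel with the slot is at side (446,250). The round ring at (451,193) and the plate without a window at (384,229) don't fit.

Run:
```python
from h import *
import pickle
c=pickle.load(open("side0.pkl","rb")); im=c["image"]
a=cv2.resize(im[210:320,180:300],None,fx=5,fy=5,interpolation=cv2.INTER_CUBIC)  # body: 600x550
b=cv2.resize(im[155:195,285:345],None,fx=3.3333,fy=3.3333)
cv2.imwrite("pics/body.png",a)
b=cv2.resize(im[155:195,285:340],None,fx=12,fy=12,interpolation=cv2.INTER_CUBIC)
cv2.imwrite("pics/bez.png",b)
```

```text
(no output)
```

View pics/body.png

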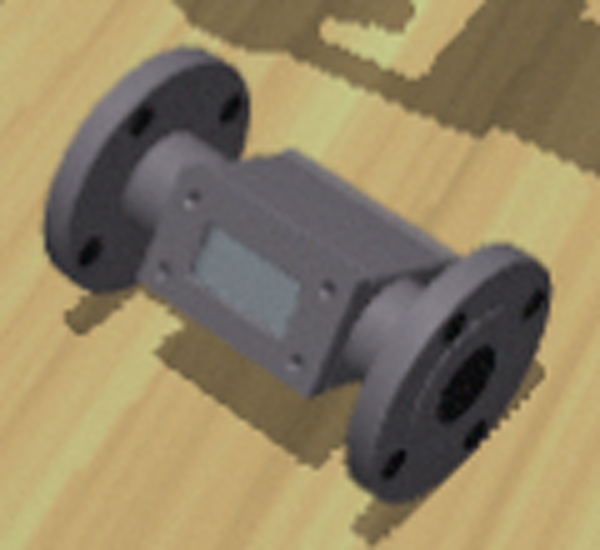

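View pics/bez.png

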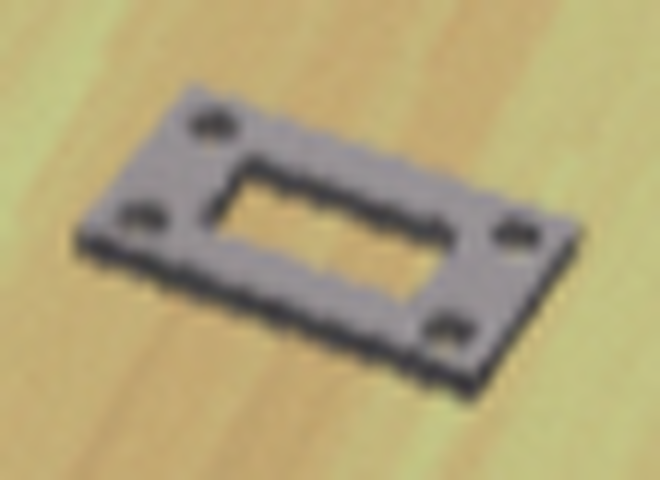

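The body crop shows the dark grey body with threads at (192,200), (164,270), (327,289) and (295,362). The bezel crop shows the slotted plate with holes at (215,125), (517,235), (448,328) and (143,217). Next I fit both poses.

Run:
```python
from h import *
import pickle
from scipy.optimize import least_squares as LS
c=pickle.load(open("side0.pkl","rb"))
B=(np.array([[192,200],[164,270],[327,289],[295,362]])+.5)/5-.5+[180,210]
def pts(p):
    x,y,yaw,l=p
    ax=np.array([np.cos(yaw),np.sin(yaw),0]); side=np.array([-np.sin(yaw),np.cos(yaw),0]); # side: lean dir
    z=np.array([0,0,np.cos(l)])+side*np.sin(l); up=np.array([0,0,np.sin(l)])-side*np.cos(l)
    o=np.array([x,y,.0635])
    return np.array([o+.04*z+sx*.04*ax+sy*.019*up for sx,sy in((1,1),(1,-1),(-1,1),(-1,-1))])
for free in(0,1):
  best=None
  for yaw in np.arange(-3.1,3.1,.4):
    f=(lambda p:(proj(c,pts(p))-B).ravel()) if free else (lambda p:(proj(c,pts([*p,np.radians(54)]))-B).ravel())
    r=LS(f,[.6,.2,yaw]+([.94] if free else []))
    if best is None or r.cost<best.cost: best=r
  print(best.x[:2],np.degrees(best.x[2:]),best.fun.round(2))
H=(np.array([[215,125],[517,235],[448,328],[143,217]])+.5)/12-.5+[285,155]
C=(np.array([[192,88],[580,225],[475,388],[78,232]])+.5)/12-.5+[285,155]
for P in(H,C):
    X=onz(c,P,.01); print(X[:,:2].round(4).tolist(),X.mean(0),[np.linalg.norm(X[i]-X[i-1]).round(4) for i in range(4)],np.degrees(np.arctan2(*(X[1]-X[0]+X[2]-X[3])[1::-1])))
for n,p in dict(blank=(384,229),ring=(451,193),can=(513,295),tray=(518,220),elbow=(205,480),spool=(365,550),wrench1=(290,250),wrench2=(243,310),orangeL=(452,535),orangeR=(585,530)).items(): print(n,onz(c,[np.array(p)*.7],.0)[0].round(3))
```

```text
[0.51379357 0.20217749] [-15.18711555] [ 0.11 -0.3  -0.14  0.2  -0.04 -0.03  0.07  0.12]
[0.51387755 0.20149451] [-15.22567683  54.89259994] [ 0.05 -0.28 -0.05  0.18 -0.13 -0.    0.13  0.09]
[[0.5263, -0.236], [0.4464, -0.2292], [0.4502, -0.1916], [0.5297, -0.1977]] [ 0.48814938 -0.21362356  0.01      ] [np.float64(0.0384), np.float64(0.0803), np.float64(0.0378), np.float64(0.0797)] 175.3303940391074
[[0.5365, -0.2464], [0.4338, -0.2389], [0.4375, -0.1749], [0.5417, -0.1863]] [ 0.48737382 -0.21165232  0.01      ] [np.float64(0.0603), np.float64(0.1029), np.float64(0.0641), np.float64(0.1049)] 174.75964096790656
blank [ 0.628 -0.225  0.   ]
ring [ 0.545 -0.397  0.   ]
can [ 0.327 -0.152  0.   ]
tray [ 0.383 -0.371  0.   ]
elbow [0.638 0.431 0.   ]
spool [0.364 0.431 0.   ]
wrench1 [ 0.774 -0.088  0.   ]
wrench2 [0.772 0.094 0.   ]
orangeL [0.258 0.357 0.   ]
orangeR [0.078 0.273 0.   ]
```

Pose checks: the thread fit residuals are under 0.3 px and the fitted lean is 54.9° against the stated 54°. The bezel hole spacings come out at 80 and 38 mm, as specified. I'll roll the body by pushing one flange rim from behind with closed fingers.

Call:
{"api": "drive_tool", "payload": {"rows": [[[0,0,0],0.1325],[[0,0,0],0.1325],[[0.0425,-0.0112,0],0],[[0.0425,-0.0112,0],0],[[0.0425,-0.0112,0],0],[[0.0425,-0.0112,0],0],[[0.0425,-0.0112,0],0],[[0.0425,-0.0112,0],0],[[0,0,0.03],0],[[0,0,0.03],0]], "jaw": 1}}

```text
t: 1.1
tool_pos: [0.627, 0.2656, 0.244]
tool_rot: [2.492, 1.911, 0.003]
contact_force: [-0.1, -0.9, -0.6]
opening: 0.0001
grip_force: 0.0
```

```bash
cat >> h.py <<'E'
from scipy.spatial.transform import Rotation as Ro
def go(target,phi=None):
    """tool-frame shift to world target (after no turn)"""
    o=ctrl.get_obs(); R=Ro.from_rotvec(o["tool_rot"]).as_matrix()
    ph=np.arctan2(R[0,0],R[1,0]); Rn=R
    if phi is not None: Rn=R@Ro.from_rotvec([0,0,phi-ph]).as_matrix()
    print("t",round(o["t"],2),"tcp",np.round(o["tool_pos"],4),"phi",ph.round(4),"z",R[:,2].round(4),"F",np.round(o["contact_force"],2),"op",round(o["opening"],4),"ov",ctrl.finger_overhang)
    print(" shift",(Rn.T@(np.array(target)-o["tool_pos"])).round(4),"turn",None if phi is None else round(phi-ph,4))
E
python3 -c "
from h import *
go([.6262,.2641,.140],.265)"
```

```text
t 1.1 tcp [0.627  0.2656 0.244 ] phi 0.2623 z [ 2.2e-03  6.0e-04 -1.0e+00] F [-0.08 -0.88 -0.57] op 0.0001 ov 0.0726
 shift [-0.0018 -0.0006  0.104 ] turn 0.0027
```

Call:
{"api": "drive_tool", "payload": {"rows": [[[0,0,0.035],0],[[0,0,0.035],0],[[0,0,0.034],0],[[0,0,0],0],[[-0.006,0,0],0],[[-0.006,0,0],0],[[-0.005,0,0],0],[[-0.005,0,0],0],[[-0.005,0,0],0],[[-0.005,0,0],0]]}}

```text
t: 2.1
tool_pos: [0.6187, 0.2323, 0.1409]
tool_rot: [2.494, 1.908, 0.001]
contact_force: [0.1, -0.3, 1.0]
opening: 0.0
grip_force: 0.0
```

Call:
{"api": "drive_tool", "payload": {"rows": [[[-0.005,0,0],0],[[-0.005,0,0],0],[[0,0,0],0],[[0,0,0],0]]}}

```text
t: 2.5
tool_pos: [0.6156, 0.2228, 0.1394]
tool_rot: [-2.496, -1.908, 0.001]
contact_force: [-0.3, -0.1, 0.1]
opening: 0.0
grip_force: 0.0
```

Run:
```python
from h import *
go([.6262,.2641,.140],.265)
c=cam("side"); a=cv2.resize(c["image"][190:320,180:300],None,fx=4,fy=4,interpolation=cv2.INTER_CUBIC)
w=cam("wrist")["image"]; w=cv2.resize(w,(320,240))
o=np.zeros((520,800,3),np.uint8); o[:,:480]=a; o[:240,480:]=w; cv2.imwrite("pics/p1.png",o)
```

```text
t 2.5 tcp [0.6156 0.2228 0.1394] phi 0.2654 z [-9.e-04 -3.e-04 -1.e+00] F [-0.33 -0.06  0.13] op 0.0 ov 0.0726
 shift [ 0.0426 -0.0006 -0.0006] turn -0.0004
```

View pics/p1.png

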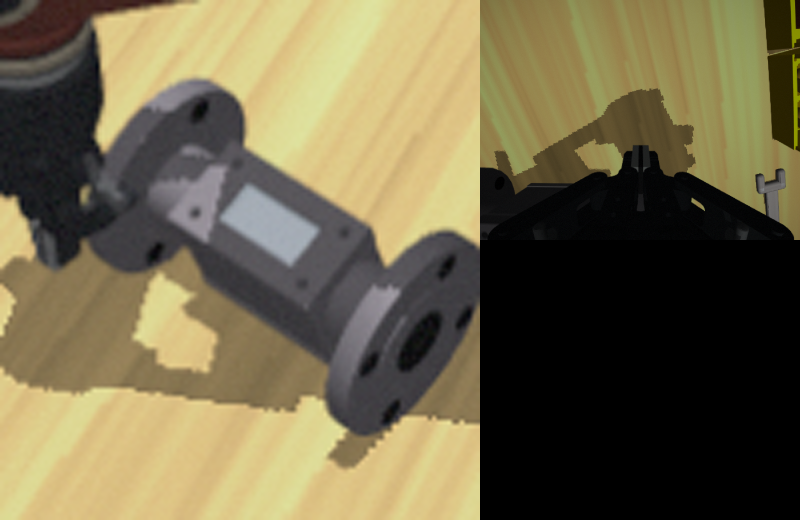

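The body is rolling: the threads are now at crop (237,160), (195,212), (345,232) and (303,283).

```bash
cat >> h.py <<'E'
from scipy.optimize import least_squares
def bpts(p,s=((1,1),(1,-1),(-1,1),(-1,-1))):
    x,y,yaw,l=p
    ax=np.array([np.cos(yaw),np.sin(yaw),0]); side=np.array([-np.sin(yaw),np.cos(yaw),0])
    z=np.array([0,0,np.cos(l)])+side*np.sin(l); up=np.array([0,0,np.sin(l)])-side*np.cos(l)
    return np.array([np.array([x,y,.0635])+.04*z+sx*.04*ax+sy*.019*up for sx,sy in s])
def fitbody(c,B,p0):
    r=least_squares(lambda p:(proj(c,bpts(p))-B).ravel(),p0)
    print("body",r.x[:2].round(4),np.degrees(r.x[2:]).round(2),r.fun.round(2)); return r.x
E
python3 - <<'E'
from h import *
import pickle
c=pickle.load(open("side0.pkl","rb"))
B=(np.array([[237,160],[195,212],[345,232],[303,283]])+.5)/4-.5+[180,190]
p=fitbody(c,B,[.5,.17,-.26,.4])
f=least_squares(lambda q:np.r_[(proj(c,bpts(q))-B).ravel(),],p)
s=np.array([.262,.965]); d=(p[:2]-[.5138,.2018])@s; print("moved",d,"roll expected",np.degrees(d/.0635))
E
```

```text
body [0.5016 0.1604] [-15.59  18.73] [ 0.14  0.5   0.31  0.01 -0.26 -0.37 -0.18 -0.09]
moved -0.0431390078592867 roll expected -38.924143034941984
```

Call:
{"api": "drive_tool", "payload": {"rows": [[[-0.002,0,0],0],[[-0.003,0,0],0],[[-0.003,0,0],0],[[-0.003,0,0],0],[[-0.003,0,0],0],[[-0.003,0,0],0],[[-0.002,0,0],0],[[-0.001,0,0],0],[[0,0,0],0],[[0,0,0],0]]}}

```text
t: 3.6
tool_pos: [0.6107, 0.2039, 0.14]
tool_rot: [2.495, 1.909, 0.0]
contact_force: [-0.1, -0.9, 0.2]
opening: 0.0
grip_force: 0.0
```

```bash
cat >> h.py <<'E'
def glass(c):
    """roll state from glass blob in side picture"""
    im=c["image"].astype(int); r=im[190:320,180:300]
    m=((r[...,0]-r[...,2]>6)&(r[...,1]>120)).astype(np.uint8)
    n,l,st,ce=cv2.connectedComponentsWithStats(m); k=1+np.argmax(st[1:,4]); g=ce[k]+[180,190]
    def res(s):
        d=-np.array([.262,.965])*s[0]; ll=np.radians(54)-s[0]/.0635
        q=bpts([.5138+d[0],.2022+d[1],-.265,ll]).mean(0); return (proj(c,q)-g).ravel()
    f=least_squares(res,[.04]); s=f.x[0]; print("glass",g.round(2),st[k],"s",s.round(4),"lean",round(54-np.degrees(s/.0635),2),f.fun.round(2))
E
python3 - <<'E'
from h import *
import pickle
glass(pickle.load(open("side0.pkl","rb")))
go([.6,.2,.14]); glass(cam("side")); glass(cam("side"))
E
```

```text
glass [229.62 266.23] [ 41  67  19  20 176] s 0.0005 lean 53.56 [-1.16 -0.91]
t 3.6 tcp [0.6107 0.2039 0.14  ] phi 0.265 z [ 1.e-04  1.e-04 -1.e+00] F [-0.15 -0.87  0.23] op 0.0 ov 0.0726
 shift [-0.0066 -0.0093 -0.    ] turn None
glass [258.77 234.62] [ 67  37  24  17 185] s 0.0667 lean -6.23 [-0.58 -0.68]
glass [258.7 234.6] [ 67  37  24  17 186] s 0.0667 lean -6.16 [-0.54 -0.63]
```

Run:
```python
from h import *
c=cam("side"); glass(c); a=cv2.resize(c["image"][190:300,190:310],None,fx=5,fy=5,interpolation=cv2.INTER_CUBIC)
cv2.imwrite("pics/p2.png",a)
```

```text
glass [258.76 234.64] [ 67  37  24  17 186] s 0.0667 lean -6.19 [-0.58 -0.69]
```

View pics/p2.png

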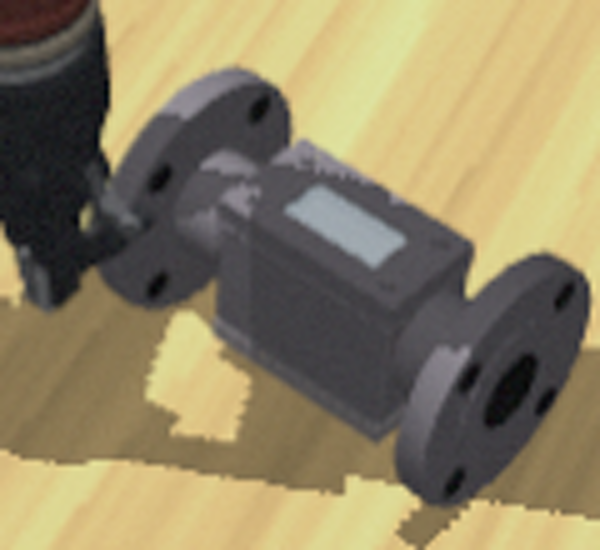

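```bash
cat >> h.py <<'E'
def model(p,rad,corner):
    x,y,yaw,l=p
    ax=np.array([np.cos(yaw),np.sin(yaw),0]); side=np.array([-np.sin(yaw),np.cos(yaw),0])
    z=np.array([0,0,np.cos(l)])+side*np.sin(l); up=np.array([0,0,np.sin(l)])-side*np.cos(l); o=np.array([x,y,.0635])
    hx,hy=corner
    return np.array([o+.04*z+sx*hx*ax+sy*hy*up for sx,sy in((1,1),(1,-1),(-1,1),(-1,-1))]), np.array([o-.1*ax+rad*(a*z+b*up)/2**.5 for a,b in((1,1),(1,-1),(-1,-1),(-1,1))])
E
python3 - <<'E'
from h import *
import pickle
c=pickle.load(open("side0.pkl","rb"))
A0=(np.array([[192,200],[164,270],[327,289],[295,362]])+.5)/5-.5+[180,210]
F0=(np.array([[455,327],[393,465],[475,435],[535,305]])+.5)/5-.5+[180,210]
A2=(np.array([[310,143],[222,205],[470,245],[395,303]])+.5)/5-.5+[190,190]
F2=(np.array([[565,295],[468,377],[455,483],[545,400]])+.5)/5-.5+[190,190]
def res(v):
    a,b=model(v[:4],v[8],(.04,.019)); e,f=model(v[4:8],v[8],(.052,.03))
    return np.r_[(proj(c,a)-A0).ravel(),min([(proj(c,np.roll(b,k,0))-F0).ravel() for k in range(4)],key=lambda w:w@w),(proj(c,e)-A2).ravel(),min([(proj(c,np.roll(f,k,0))-F2).ravel() for k in range(4)],key=lambda w:w@w)]
r=least_squares(res,[.514,.202,-.265,.942,.497,.14,-.265,-.05,.045],loss="soft_l1",x_scale=.1)
print(r.x.round(4),np.degrees(r.x[[2,3,6,7]]).round(2)); print(r.fun.round(1).reshape(-1,4,2).tolist())
d=(r.x[4:6]-r.x[:2])@[-.262,-.965]; print(d, 54-np.degrees(d/.0635))
E
```

```text
[ 0.5132  0.2021 -0.267   0.9459  0.4948  0.1373 -0.2618 -0.1275  0.0498] [-15.3  54.2 -15.   -7.3]
[[[0.3, -0.2], [0.1, 0.3], [0.1, 0.1], [0.3, 0.2]], [[-0.2, -0.0], [-0.1, -0.1], [-0.2, 0.0], [-0.3, -0.2]], [[-1.3, -1.0], [-0.5, -1.2], [1.2, -0.4], [-0.2, 1.3]], [[0.0, 0.1], [0.6, 0.1], [-0.1, 0.2], [0.1, 0.4]]]
0.06738159764339206 -6.798128532519989
```

The fit gives a lean of about -7°, so it overran by about 7.5 mm. I'll cross over and nudge it back slowly from the other side.

Call:
{"api": "drive_tool", "payload": {"rows": [[[0.004,0,-0.02],0],[[0,0,-0.04],0],[[0,0,-0.03],0],[[-0.043,0,0],0],[[-0.043,0,0],0],[[-0.043,0,0],0],[[-0.043,0,0],0],[[-0.043,0,0],0],[[0,0,0],0]]}}

```text
t: 4.65
tool_pos: [0.5545, -0.0035, 0.2299]
tool_rot: [2.5, 1.902, -0.002]
contact_force: [0.7, 0.1, -0.3]
opening: 0.0001
grip_force: 0.0
```

Call:
{"api": "drive_tool", "payload": {"rows": [[[0,0,0.03],0],[[0,0,0.03],0],[[0,0,0.03],0],[[0.003,0,0],0],[[0.003,0,0],0],[[0.003,0,0],0],[[0.002,0,0],0],[[0.001,0,0],0],[[0,0,0],0]]}}

```text
t: 5.55
tool_pos: [0.5591, 0.012, 0.1409]
tool_rot: [2.494, 1.908, 0.002]
contact_force: [-0.2, -0.2, -0.1]
opening: 0.0004
grip_force: 0.0
```

Run:
```python
from h import *
go([.5837-.11*.262,.1135-.11*.965,.14]); c=cam("side"); glass(c)
```

```text
t 5.55 tcp [0.5591 0.012  0.1409] phi 0.2647 z [ 1.6e-03 -2.0e-04 -1.0e+00] F [-0.18 -0.24 -0.08] op 0.0004 ov 0.0726
 shift [-0.0056 -0.0028  0.0009] turn None
glass [258.88 234.93] [ 67  37  24  17 182] s 0.0665 lean -6.04 [-0.78 -0.92]
```

Call:
{"api": "drive_tool", "payload": {"rows": [[[0.002,0,0],0],[[0.002,0,0],0],[[0.0015,0,0],0],[[0.0015,0,0],0],[[0.0015,0,0],0],[[0.0015,0,0],0],[[0,0,0],0]]}}

```text
t: 6.3
tool_pos: [0.5612, 0.0216, 0.1399]
tool_rot: [-2.495, -1.909, 0.0]
contact_force: [-0.1, -0.0, -0.3]
opening: 0.0002
grip_force: 0.0
```

Run:
```python
from h import *
go([.5837-.11*.262,.1135-.11*.965,.14]); c=cam("side"); glass(c)
```

```text
t 6.3 tcp [0.5612 0.0216 0.1399] phi 0.2648 z [-1.e-04  0.e+00 -1.e+00] F [-0.07 -0.03 -0.32] op 0.0002 ov 0.0726
 shift [-0.0154 -0.0024 -0.0001] turn None
glass [258.88 234.88] [ 67  37  25  17 190] s 0.0666 lean -6.1 [-0.75 -0.89]
```

Call:
{"api": "drive_tool", "payload": {"rows": [[[0.0015,0,0],0],[[0.0015,0,0],0],[[0.0015,0,0],0],[[0.0015,0,0],0],[[0,0,0],0],[[0,0,0],0]]}}

```text
t: 6.95
tool_pos: [0.5627, 0.0273, 0.1399]
tool_rot: [-2.495, -1.909, 0.0]
contact_force: [0.3, 0.1, 0.1]
opening: -0.0003
grip_force: 0.0
```

Run:
```python
from h import *
go([.5837-.11*.262,.1135-.11*.965,.14]); c=cam("side"); glass(c)
```

```text
t 6.95 tcp [0.5627 0.0273 0.1399] phi 0.2648 z [-1.e-04 -1.e-04 -1.e+00] F [0.26 0.06 0.15] op -0.0003 ov 0.0726
 shift [-0.0213 -0.0023 -0.0001] turn None
glass [259.01 234.98] [ 67  37  25  17 184] s 0.0667 lean -6.15 [-0.85 -1.  ]
```

Call:
{"api": "drive_tool", "payload": {"rows": [[[0.003,0,0],0],[[0.003,0,0],0],[[0.002,0,0],0],[[0.001,0,0],0],[[0.0007,0,0],0],[[0.0007,0,0],0],[[0.0007,0,0],0],[[0.0007,0,0],0],[[0.0007,0,0],0],[[0.0007,0,0],0]]}}

```text
t: 8.0
tool_pos: [0.5662, 0.04, 0.1399]
tool_rot: [-2.495, -1.908, 0.0]
contact_force: [0.4, -0.3, 0.3]
opening: 0.0001
grip_force: 0.1
```

Run:
```python
from h import *
go([.5837-.11*.262,.1135-.11*.965,.14]); c=cam("side"); glass(c)
```

```text
t 8.0 tcp [0.5662 0.04   0.1399] phi 0.265 z [-0. -0. -1.] F [ 0.4  -0.35  0.34] op 0.0001 ov 0.0726
 shift [-0.0345 -0.0024 -0.0001] turn None
glass [258.91 234.85] [ 67  37  24  17 185] s 0.0667 lean -6.16 [-0.75 -0.88]
```

Call:
{"api": "drive_tool", "payload": {"rows": [[[0.0007,0,0],0],[[0.0007,0,0],0],[[0.0007,0,0],0],[[0.0007,0,0],0],[[0.0007,0,0],0],[[0.0007,0,0],0]]}}

```text
t: 8.65
tool_pos: [0.5674, 0.0441, 0.1399]
tool_rot: [2.495, 1.908, 0.0]
contact_force: [-0.9, -0.0, 1.3]
opening: -0.0004
grip_force: 0.2
```

Run:
```python
from h import *
go([.5837-.11*.262,.1135-.11*.965,.14]); c=cam("side"); glass(c)
```

```text
t 8.65 tcp [0.5674 0.0441 0.1399] phi 0.265 z [ 1.e-04  0.e+00 -1.e+00] F [-0.94 -0.05  1.28] op -0.0004 ov 0.0726
 shift [-0.0387 -0.0024 -0.0001] turn None
glass [257.03 236.53] [ 65  39  25  17 201] s 0.0625 lean -2.37 [-0.79 -0.9 ]
```

Call:
{"api": "drive_tool", "payload": {"rows": [[[0.0005,0,0],0],[[0.0005,0,0],0],[[0,0,0],0],[[0,0,0],0]]}}

```text
t: 9.1
tool_pos: [0.5675, 0.0451, 0.1398]
tool_rot: [-2.495, -1.908, -0.0]
contact_force: [0.4, -0.6, -0.8]
opening: 0.0001
grip_force: 0.0
```

Run:
```python
from h import *
go([.5837-.11*.262,.1135-.11*.965,.14]); c=cam("side"); glass(c);c=cam("side"); glass(c)
```

```text
t 9.1 tcp [0.5675 0.0451 0.1398] phi 0.265 z [-1.e-04  1.e-04 -1.e+00] F [ 0.43 -0.57 -0.85] op 0.0001 ov 0.0726
 shift [-0.0397 -0.0023 -0.0002] turn None
glass [256.42 236.94] [ 65  39  24  17 203] s 0.0613 lean -1.3 [-0.73 -0.83]
glass [256.43 237.05] [ 65  39  24  17 205] s 0.0612 lean -1.2 [-0.79 -0.89]
```

Run:
```python
from h import *
c=cam("side"); im=np.mean([c["image"]]+[cam("side")["image"] for _ in range(5)],0).astype(np.uint8); a=cv2.resize(im[200:295,200:308],None,fx=6,fy=6,interpolation=cv2.INTER_CUBIC)
a=np.clip(a*1.6,0,255).astype(np.uint8)
cv2.imwrite("pics/p3.png",a)
```

```text
(no output)
```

View pics/p3.png

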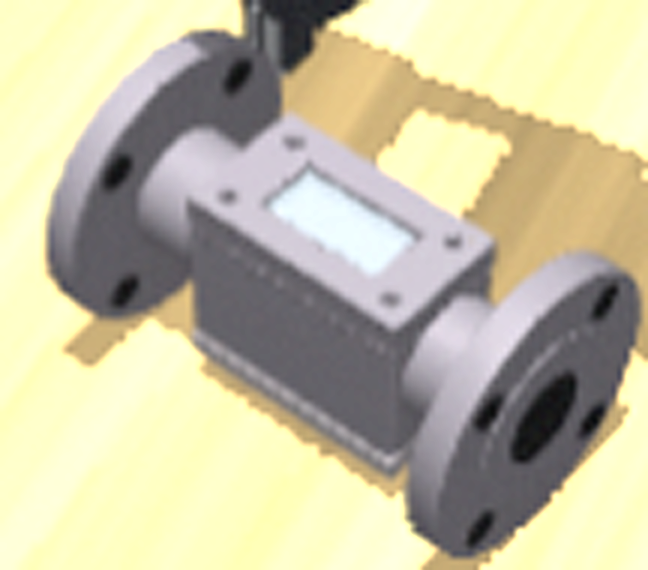

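Clear view: threads at (294,142), (228,196), (454,242) and (389,299), face corners at (284,115), (188,200), (494,242) and (400,328), and near-flange holes at (603,302), (487,412), (481,528) and (592,421).

Run:
```python
from h import *
import pickle
c=pickle.load(open("side0.pkl","rb"))
cv=lambda P:(np.array(P)+.5)/6-.5+[200,200]
T=cv([[294,142],[228,196],[454,242],[389,299]]); C=cv([[284,115],[188,200],[494,242],[400,328]]); F=cv([[603,302],[487,412],[481,528],[592,421]]); G=cv([[238,76],[118,172],[123,290]])
def res(v):
    a,f=model(v,.0498,(.04,.019)); e,_=model(v,.0498,(.052,.03))
    ax=np.array([np.cos(v[2]),np.sin(v[2]),0]); g=(f+.184*ax)[:3]
    return np.r_[(proj(c,a)-T).ravel(),.5*(proj(c,e)-C).ravel(),(proj(c,f)-F).ravel(),.7*(proj(c,g)-G).ravel()]
r=least_squares(res,[.5,.145,-.265,0.],loss="soft_l1",x_scale=.1)
print(r.x.round(4),np.degrees(r.x[2:]).round(2)); print(r.fun.round(2).reshape(-1,2).tolist())
fa=r.x[:2]+.092*np.array([np.cos(r.x[2]),np.sin(r.x[2])]); print("flangeA",fa)
```

```text
[ 0.4967  0.1423 -0.2649 -0.03  ] [-15.18  -1.72]
[[-0.05, -0.02], [0.17, -0.04], [-0.15, -0.21], [0.06, -0.17], [0.41, -0.22], [-0.11, -0.28], [0.15, -0.19], [-0.39, 0.24], [0.16, -0.02], [0.13, 0.15], [-0.2, 0.32], [-0.08, -0.16], [-0.1, 0.07], [-0.12, 0.13], [0.14, 0.32]]
flangeA [0.58552873 0.11819676]
```

Call:
{"api": "drive_tool", "payload": {"rows": [[[0.0005,0,0],0],[[0.0005,0,0],0],[[0.0005,0,0],0],[[0.0004,0,0],0],[[0,0,0],0],[[0,0,0],0]]}}

```text
t: 10.1
tool_pos: [0.568, 0.0469, 0.1399]
tool_rot: [-2.495, -1.908, -0.0]
contact_force: [-0.4, -0.2, 0.3]
opening: 0.0
grip_force: 0.0
```

Run:
```python
from h import *
go([.5837-.11*.262,.1135-.11*.965,.14]); c=cam("side"); glass(c);c=cam("side"); glass(c)
```

```text
t 10.1 tcp [0.568  0.0469 0.1399] phi 0.265 z [-1.e-04  1.e-04 -1.e+00] F [-0.4  -0.23  0.32] op 0.0 ov 0.0726
 shift [-0.0416 -0.0023 -0.0002] turn None
glass [255.61 237.85] [ 64  39  24  18 217] s 0.0593 lean 0.49 [-0.83 -0.93]
glass [255.52 237.72] [ 64  39  25  18 220] s 0.0593 lean 0.46 [-0.73 -0.81]
```

Call:
{"api": "drive_tool", "payload": {"rows": [[[-0.005,0,0],0],[[-0.02,0,0],0],[[0,0,-0.05],0],[[0,0,-0.05],0],[[-0.0412,-0.0015,0],0],[[-0.0412,-0.0015,0],0],[[-0.0412,-0.0015,0],0],[[-0.0412,-0.0015,0],0],[[-0.0412,-0.0015,0],0],[[-0.0412,-0.0015,0],0]], "jaw": 0}}

```text
t: 11.2
tool_pos: [0.4871, -0.2152, 0.24]
tool_rot: [2.495, 1.908, 0.0]
contact_force: [-0.4, -0.6, -1.0]
opening: 0.0855
grip_force: 0.0
```

Call:
{"api": "drive_tool", "payload": {"rows": [[[0,0,0],0.139],[[0,0,0],0.139],[[0,0,0],0.139],[[0,0,0],0.139],[[0,0,0],0.139],[[0,0,0],0.139],[[0,0,0],0.139],[[0,0,0],0.139],[[0,0,0],0.139],[[0,0,0],0.139]]}}

```text
t: 12.2
tool_pos: [0.4878, -0.2137, 0.2398]
tool_rot: [3.138, -0.142, -0.0]
contact_force: [0.2, 0.2, -0.5]
opening: 0.0853
grip_force: 0.0
```

Run:
```python
from h import *
import pickle
go([.488,-.2135,.24],1.655); c=cam("side"); glass(c)
w=cam("wrist"); pickle.dump(w,open("w1.pkl","wb")); cv2.imwrite("pics/w1.png",cv2.resize(w["image"],(800,600),interpolation=cv2.INTER_CUBIC))
print(-w["R"].T@w["t"],proj(w,[[.5263,-.236,.01],[.4464,-.2292,.01],[.4502,-.1916,.01],[.5297,-.1977,.01]])/.7)
```

```text
t 12.2 tcp [ 0.4878 -0.2137  0.2398] phi 1.6609 z [-1.e-04 -0.e+00 -1.e+00] F [ 0.19  0.16 -0.46] op 0.0853 ov 0.0726
 shift [ 0.0002 -0.0002 -0.0002] turn -0.0059
glass [255.6  237.88] [ 64  40  24  17 205] s 0.0593 lean 0.53 [-0.84 -0.94]
[ 0.56470206 -0.21970142  0.3109986 ] [[431.18238191 216.975988  ]
 [429.87535342 329.77958192]
 [377.17665046 329.39379211]
 [373.29904649 217.23380552]]
```

View pics/w1.png

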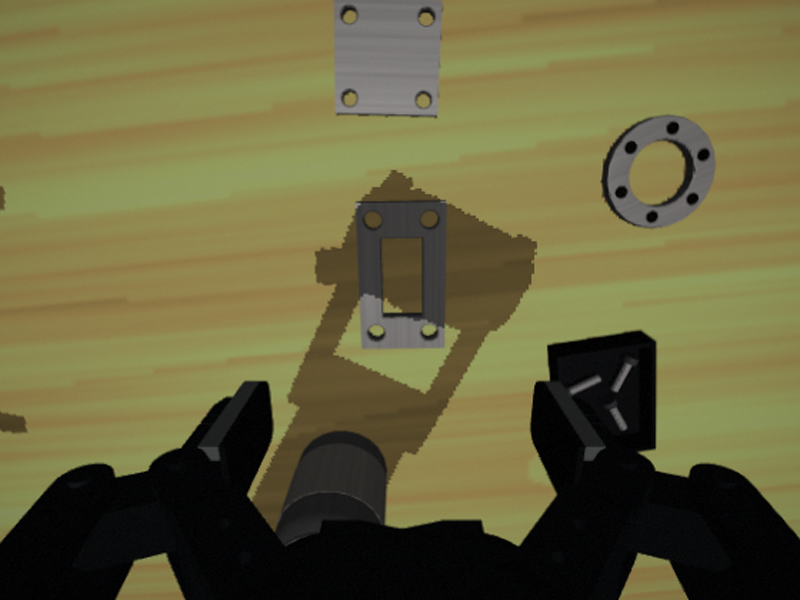

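The wrist view shows the bezel below with holes at (372,219), (429,219), (376,331) and (429,331), all within about 2 px of the prediction.

Run:
```python
from h import *
import pickle
w=pickle.load(open("w1.pkl","rb"))
P=(np.array([[372,219],[429,219],[429,331],[376,331]])+.5)*.7-.5
X=onz(w,P,.01); c=X.mean(0); v=X[0]-X[3]+X[1]-X[2]
print(X[:,:2].round(4).tolist(),c,[np.linalg.norm(X[i]-X[i-1]).round(4) for i in range(4)],"yaw",np.degrees(np.arctan2(v[1],v[0])))
E2=(np.array([[357,202],[446,202],[444,347],[361,347]])+.5)*.7-.5
X=onz(w,E2,.01); c=X.mean(0); v=X[0]-X[3]+X[1]-X[2]
print(c,[np.linalg.norm(X[i]-X[i-1]).round(4) for i in range(4)],"yaw",np.degrees(np.arctan2(v[1],v[0])))
```

```text
[[0.5288, -0.1966], [0.5253, -0.2343], [0.4457, -0.2284], [0.4492, -0.1905]] [ 0.48724051 -0.21244062  0.01      ] [np.float64(0.0798), np.float64(0.0379), np.float64(0.0798), np.float64(0.038)] yaw -4.3332307341974055
[ 0.48654676 -0.21271361  0.01      ] [np.float64(0.1034), np.float64(0.0586), np.float64(0.1034), np.float64(0.0603)] yaw -4.923726632380291
```

Run:
```python
from h import *
import pickle
w=pickle.load(open("w1.pkl","rb"))
o=np.array([.4878,-.2137,.2398]); ph=1.6609; tx=np.array([np.sin(ph),np.cos(ph),0]); ty=np.array([np.cos(ph),-np.sin(ph),0])
for pp in([[271,384],[532,384]],[[247,383],[555,383]]):
  P=(np.array(pp)+.5)*.7-.5
  for d in(.055,.06,.065,.07,.075):
    X=onz(w,P,o[2]-d)-o; print(d,(X@tx).round(4),(X@ty).round(4),"sep",np.ptp(X@ty).round(4))
```

```text
0.055 [0.01   0.0098] [-0.0421  0.0398] sep 0.0819
0.06 [0.0074 0.0072] [-0.0438  0.0414] sep 0.0852
0.065 [0.0047 0.0045] [-0.0454  0.043 ] sep 0.0884
0.07 [0.0021 0.0018] [-0.047   0.0446] sep 0.0917
0.075 [-0.0006 -0.0008] [-0.0487  0.0463] sep 0.0949
0.055 [0.0104 0.0101] [-0.0497  0.047 ] sep 0.0967
0.06 [0.0077 0.0075] [-0.0516  0.0489] sep 0.1005
0.065 [0.0051 0.0048] [-0.0535  0.0508] sep 0.1044
0.07 [0.0025 0.0022] [-0.0555  0.0527] sep 0.1082
0.075 [-0.0002 -0.0005] [-0.0574  0.0546] sep 0.112
```

Call:
{"api": "drive_tool", "payload": {"rows": [[[-0.0006,-0.0011,0.03],-0.01],[[0,0,0.04],0],[[0,0,0.04],0],[[0,0,0.03],0],[[0,0,0.02],0],[[0,0,0.0102],0],[[0,0,0],0]]}}

```text
t: 13.0
tool_pos: [0.4867, -0.2119, 0.0683]
tool_rot: [-3.138, 0.114, 0.004]
contact_force: [-0.4, 0.4, 1.1]
opening: 0.0854
grip_force: 0.0
```

Run:
```python
from h import *
go([.4873,-.2126,.0695],1.651)
```

```text
t 13.0 tcp [ 0.4867 -0.2119  0.0683] phi 1.6434 z [-0.0027  0.0016 -1.    ] F [-0.36  0.37  1.13] op 0.0854 ov 0.0726
 shift [ 0.0007  0.0006 -0.0012] turn 0.0076
```

Close gently, then check.

Call:
{"api": "drive_tool", "payload": {"rows": [[[0,0,0],0],[[0,0,0],0],[[0,0,0],0],[[0,0,0],0],[[0,0,0],0],[[0,0,0],0],[[0,0,0],0],[[0,0,0],0]], "jaw": 1, "grip_force": 50}}

```text
t: 13.8
tool_pos: [0.489, -0.2132, 0.072]
tool_rot: [3.137, -0.116, 0.006]
contact_force: [-0.9, 0.1, 6.0]
opening: 0.0581
grip_force: 54.4
```

Run:
```python
from h import *
go([.4873,-.2126,.0695],1.651)
```

```text
t 13.8 tcp [ 0.489  -0.2132  0.072 ] phi 1.6446 z [ 0.0035 -0.0021 -1.    ] F [-0.86  0.15  5.95] op 0.0581 ov 0.0726
 shift [-0.0018 -0.0005  0.0025] turn 0.0064
```

Call:
{"api": "drive_tool", "payload": {"rows": [[[0,0,-0.005],0],[[0,0,-0.02],0],[[0,0,-0.035],0],[[0,0,-0.04],0],[[0,0,-0.04],0],[[0,0,-0.03],0],[[0,0,0],0]]}}

```text
t: 14.5
tool_pos: [0.4896, -0.2135, 0.2456]
tool_rot: [3.134, -0.116, 0.014]
contact_force: [0.6, -1.0, -2.1]
opening: 0.0581
grip_force: 54.3
```

Call:
{"api": "drive_tool", "payload": {"rows": [[[-0.0015,-0.0297,0],0],[[-0.0015,-0.0297,0],0],[[-0.0015,-0.0297,0],0],[[-0.0015,-0.0297,0],0],[[-0.0015,-0.0297,0],0.04],[[-0.0015,-0.0297,0],0],[[-0.0015,-0.0297,0],0],[[-0.0015,-0.0297,0],0]]}}

```text
t: 15.3
tool_pos: [0.4956, 0.0266, 0.2375]
tool_rot: [-3.136, 0.179, 0.005]
contact_force: [0.8, -1.6, -2.1]
opening: 0.0581
grip_force: 54.3
```

Run:
```python
from h import *
go([.4972,.1441,.24],1.8357); glass(cam("side"))
```

```text
t 15.3 tcp [0.4956 0.0266 0.2375] phi 1.685 z [-3.2e-03  3.0e-04 -1.0e+00] F [ 0.78 -1.55 -2.1 ] op 0.0581 ov 0.0726
 shift [-0.0293 -0.1138 -0.0025] turn 0.1507
glass [255.62 237.96] [ 64  40  24  17 208] s 0.0592 lean 0.58 [-0.89 -0.99]
```

Call:
{"api": "drive_tool", "payload": {"rows": [[[0,0,0],0.0753],[[0,0,0],0.0753],[[-0.0073,-0.0284,0],0],[[-0.0073,-0.0284,0],0],[[-0.0073,-0.0284,0],0],[[-0.0073,-0.0284,0],0],[[0,0,0],0],[[0,0,0],0],[[0,0,0],0]]}}

```text
t: 16.25
tool_pos: [0.4979, 0.1419, 0.2386]
tool_rot: [3.113, -0.416, -0.003]
contact_force: [-1.1, -0.2, -1.7]
opening: 0.0581
grip_force: 54.5
```

Run:
```python
from h import *
import pickle
go([.4972,.1441,.24],1.8357)
out=[]
for n in("side","scene"):
    c=cam(n); pickle.dump(c,open(f"{n}2.pkl","wb")); im=c["image"]
    p=proj(c,[.4972,.1441,.15])[0]; x=int(p[0])-50; y=int(p[1])-50; print(n,x,y)
    a=cv2.resize(im[y:y+100,x:x+100],None,fx=4,fy=4,interpolation=cv2.INTER_CUBIC); out.append(np.clip(a*1.5,0,255).astype(np.uint8))
cv2.imwrite("pics/h1.png",np.hstack(out))
```

```text
t 16.25 tcp [0.4979 0.1419 0.2386] phi 1.8362 z [-1.8e-03 -7.0e-04 -1.0e+00] F [-1.11 -0.17 -1.73] op 0.0581 ov 0.0726
 shift [-0.0012 -0.002  -0.0014] turn -0.0005
side 205 172
scene 260 123
```

View pics/h1.png

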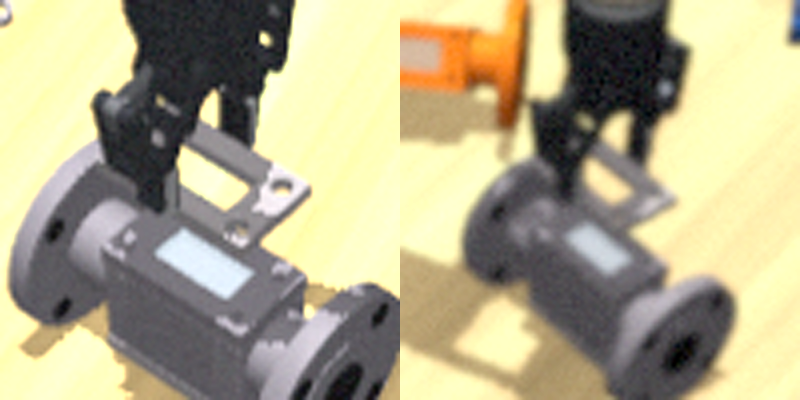

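```bash
cat >> h.py <<'E'
def inTool(X,o=None):
    o=o or ctrl.get_obs(); R=Ro.from_rotvec(o["tool_rot"]).as_matrix(); return (np.array(X)-o["tool_pos"])@R
E
python3 - <<'E'
from h import *
import pickle
c=pickle.load(open("side2.pkl","rb"))
P=(np.array([[283,184],[238,234],[312,188]])+.5)/4-.5+[205,172]
for z in(.170,.1766,.183): print(z,(inTool(onz(c,P,z))*1e3).round(1).tolist())
E
```

```text
0.17 [[-37.4, 24.4, 69.2], [-42.0, -19.8, 69.2], [-51.5, 32.2, 69.2]]
0.1766 [[-41.2, 19.5, 62.6], [-45.8, -24.3, 62.6], [-55.2, 27.2, 62.6]]
0.183 [[-44.9, 14.7, 56.2], [-49.4, -28.8, 56.2], [-58.8, 22.4, 56.2]]
```

Call:
{"api": "drive_tool", "payload": {"rows": [[[0,0,0.012],0],[[0,0,0.012],0],[[0,0,0.01],0],[[0,0,0.009],0],[[0,0,0],0],[[0,0,0],0],[[0,0,0],0],[[0,0,0],0]]}}

```text
t: 17.15
tool_pos: [0.4988, 0.1427, 0.1975]
tool_rot: [-3.114, 0.415, -0.002]
contact_force: [-0.2, -0.2, -1.9]
opening: 0.058
grip_force: 54.5
```

Run:
```python
from h import *
import pickle
for _ in range(3): go([.4972,.1441,.1955],1.8357); cam("side")
def avg(n):
    cs=[cam(n) for _ in range(6)]; c=cs[0]; c["image"]=np.mean([k["image"] for k in cs],0).astype(np.uint8); c["obs"]=ctrl.get_obs(); pickle.dump(c,open(n+"3.pkl","wb")); return c
def enh(a): return np.clip(255*(a/255.)**.6,0,255).astype(np.uint8)
w=avg("wrist"); s=avg("side"); glass(s)
o=ctrl.get_obs(); R=Ro.from_rotvec(o["tool_rot"]).as_matrix()
f=lambda x,y,d:o["tool_pos"]+R@[x,y,d]
pw=proj(w,[f(.04,.019,.062),f(.04,-.019,.062),f(-.04,.019,.062),f(.052,.03,.062),f(.052,-.03,.062)]); print(pw.round(1).tolist())
print("threads in wrist",proj(w,model([.4972,.1441,-.265,0],.05,(.04,.019))[0]).round(1).tolist())
ps=proj(s,[f(-.04,.019,.062),f(-.04,-.019,.062)]); print(ps.round(1).tolist())
cx,cy=pw[:2].mean(0).astype(int); x=max(0,min(560-133,cx-66)); y=max(0,min(320,cy-50)); print("wcrop",x,y)
a=cv2.resize(w["image"][y:y+100,x:x+133],(532,400),interpolation=cv2.INTER_CUBIC)
cx,cy=ps.mean(0).astype(int); xs=cx-44; ys=cy-66; print("scrop",xs,ys)
b=cv2.resize(s["image"][ys:ys+100,xs:xs+66],(396,600),interpolation=cv2.INTER_CUBIC)
big=np.zeros((600,800,3),np.uint8); 
a=cv2.resize(w["image"],(400,300)); 
a2=cv2.resize(w["image"][y:y+75,x:x+100] if False else w["image"][max(0,y):y+100,x:x+133],(400,300),interpolation=cv2.INTER_CUBIC)
big[:300,:400]=enh(a); big[300:,:400]=enh(a2); big[:,404:]=enh(b); cv2.imwrite("pics/h2.png",big)
```

```text
t 17.15 tcp [0.4988 0.1427 0.1975] phi 1.8356 z [ 1.4e-03  2.0e-04 -1.0e+00] F [-0.25 -0.17 -1.95] op 0.058 ov 0.0726
 shift [-0.0019 -0.0009  0.002 ] turn 0.0001
t 17.2 tcp [0.4987 0.1427 0.1974] phi 1.8356 z [ 1.3e-03  2.0e-04 -1.0e+00] F [-0.12  0.52 -1.36] op 0.0584 ov 0.0726
 shift [-0.0018 -0.001   0.0019] turn 0.0001
t 17.25 tcp [0.4986 0.1427 0.1973] phi 1.8355 z [ 1.e-03  1.e-04 -1.e+00] F [ 0.09  0.83 -1.47] op 0.0577 ov 0.0726
 shift [-0.0017 -0.001   0.0018] turn 0.0002
glass [255.48 232.89] [70 39 12  9 27] s 0.0645 lean -4.18 [1.68 1.94]
[[327.1, 199.6], [241.0, 199.5], [320.0, 347.9], [353.9, 172.7], [214.4, 172.6]]
threads in wrist [[316.8, 186.7], [246.1, 186.7], [312.1, 313.8], [250.4, 313.7]]
[[274.3, 230.6], [263.4, 240.5]]
wcrop 218 149
scrop 224 169
```

View pics/h2.png

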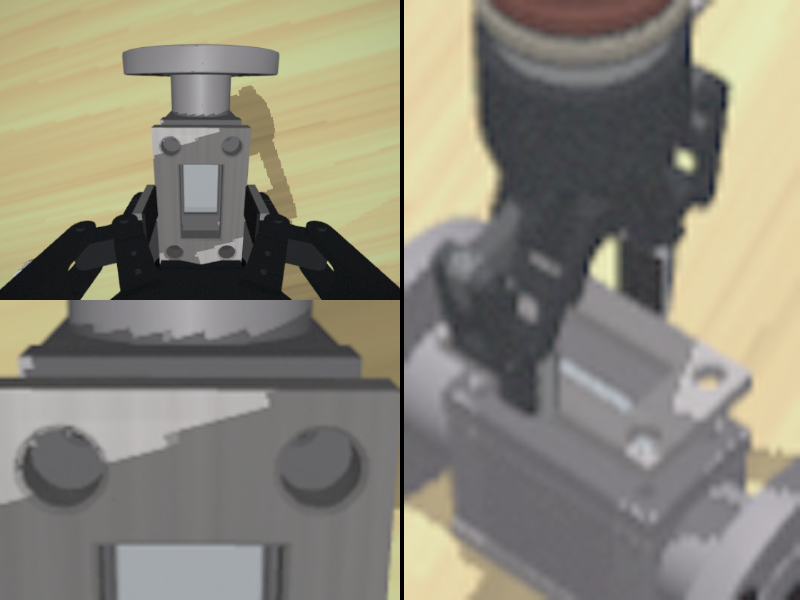

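The wrist view shows all four bezel holes at 400×300-scale (170,145), (231,145), (175,252) and (227,252), with the chamber face edge just beyond the plate at crop y≈352. The plate looks level. Next I compute the offset.

Run:
```python
from h import *
import pickle
w=pickle.load(open("wrist3.pkl","rb")); im=w["image"]; o=w["obs"]; R=Ro.from_rotvec(o["tool_rot"]).as_matrix()
k=400/133; cr=lambda P:(np.array(P)+.5)/k-.5+[218,149]
fu=lambda P:(np.array(P)+.5)*1.4-.5
H=np.vstack([cr([[320,168],[62,167]]),fu([[227,252],[175,252]])]) # (+,+),(+,-),(-,+),(-,-)
S=np.array([[1,1],[1,-1],[-1,1],[-1,-1]])*[.04,.019]
def top(v):
    dx,dy,d,yaw,pit=v; Q=Ro.from_euler("zy",[yaw,pit]).as_matrix()
    return o["tool_pos"]+(np.c_[S,np.zeros(4)]@Q.T+[dx,dy,d])@R.T
r=least_squares(lambda v:(proj(w,top(v))-H).ravel(),[0,0,.062,0,0]); v=r.x
print("plate in tool mm/deg",(v[:3]*1e3).round(2),np.degrees(v[3:]).round(2),"res",r.fun.round(1))
T=model([.4972,.1441,-.265,0],.05,(.04,.019))[0]; c=top(v)
print("plate top holes",c.round(4).tolist(),"centre",c.mean(0).round(4)); print("thread (tool frame)",((T.mean(0)-c.mean(0))@R*1e3).round(2))
E_=model([.4972,.1441,-.265,0],.05,(.052,.03))[0]; print("face edge pred crop",((proj(w,E_[:2])-[218,149]+.5)*k-.5).round(1)+[0,300])
# plate as seen by side camera, predicted vs picture crop (x6 at 224,169, +404)
s=pickle.load(open("side3.pkl","rb")); print("side pred",((proj(s,c)-[224,169]+.5)*6-.5+[404,0]).round(0).tolist())
```

```text
plate in tool mm/deg [-2.25 -1.12 61.51] [-0.16 -0.88] res [ 0.  -0.2  0.1  0.3  0.1 -0.1 -0.3  0. ]
plate top holes [[0.5302, 0.1156, 0.1346], [0.54, 0.1523, 0.1346], [0.4529, 0.1363, 0.1358], [0.4627, 0.173, 0.1358]] centre [0.4965 0.1443 0.1352]
thread (tool frame) [ 7.700e-01 -1.000e-02  3.172e+01]
face edge pred crop [[363.3 347.6]
 [ 20.4 347.3]]
side pred [[548.0, 277.0], [482.0, 334.0], [711.0, 374.0], [646.0, 434.0]]
```

Plate is within about 0.8 mm of the threads, yaw is -0.2° and the underside gap is about 21.7 mm. Lower by 11.7 mm.

Call:
{"api": "drive_tool", "payload": {"rows": [[[0.0004,0,0.003],0],[[0,0,0.003],0],[[0,0,0.003],0],[[0,0,0.0027],0],[[0,0,0],0],[[0,0,0],0],[[0,0,0],0],[[0,0,0],0],[[0,0,0],0],[[0,0,0],0]]}}

```text
t: 18.9
tool_pos: [0.4988, 0.1425, 0.1851]
tool_rot: [-3.114, 0.415, -0.0]
contact_force: [-0.0, 0.5, -1.3]
opening: 0.0579
grip_force: 54.5
```

Run:
```python
from h import *
import pickle
w3=pickle.load(open("wrist3.pkl","rb"))
cs=[cam("wrist") for _ in range(6)]; w=cs[-1]; im=np.mean([c["image"] for c in cs],0).astype(np.uint8)
go([.4972,.1441,.1855],1.8357)
o=ctrl.get_obs(); R=Ro.from_rotvec(o["tool_rot"]).as_matrix()
c=o["tool_pos"]+R@[-.00225,-.00112,.0615]; T=np.array([.4972,.1441,.1035]); print("thread rel plate top centre mm",((T-c)@R*1e3).round(2))
# plate slip check: plate region in wrist image unchanged vs. before
a=cv2.cvtColor(w3["image"],cv2.COLOR_BGR2GRAY).astype(np.float32); b=cv2.cvtColor(im,cv2.COLOR_BGR2GRAY)
for (x,y) in((238,204),(324,204),(245,353),(318,353)):
    t=a[y-16:y+17,x-22:x+23].astype(np.uint8); s=b[y-24:y+25,x-30:x+31]; m=cv2.matchTemplate(s,t,cv2.TM_CCOEFF_NORMED); _,q,_,p=cv2.minMaxLoc(m); print((x,y),"shift",p[0]-8,p[1]-8,round(q,2))
# chamber face edge rows near column 280, expected
e=proj(w,model([.4972,.1441,-.265,0],.05,(.052,.03))[0][:2]); print("edge pred",e.round(1).tolist()); print(b[150:185,275].tolist())
```

```text
t 19.2 tcp [0.4987 0.1425 0.185 ] phi 1.8356 z [-0. -0. -1.] F [ 0.39  0.74 -2.44] op 0.0579 ov 0.0726
 shift [-0.0019 -0.0011 -0.0005] turn 0.0001
thread rel plate top centre mm [ 3.6e-01 -1.0e-02  2.0e+01]
(238, 204) shift 0 0 0.98
(324, 204) shift 0 0 0.91
(245, 353) shift 0 0 0.93
(318, 353) shift 0 0 0.97
edge pred [[342.5, 168.8], [219.9, 168.7]]
[122, 122, 123, 122, 122, 122, 122, 122, 122, 123, 122, 123, 120, 113, 113, 100, 54, 49, 30, 25, 25, 25, 34, 53, 50, 33, 33, 33, 64, 121, 141, 140, 141, 140, 140]
```

```bash
python3 -c "
from station import ctrl
print(ctrl.finish_job())"
```

```text
the job is handed in; nothing more can be done
None
```

The flow-sight body is rolled window-up, and I handed the job in with the oblong bezel held level about 10 mm above the window. By my camera fit, its four holes are within about 0.5 mm of the threads.

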